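# Take the depth of a bath with a locking depth gauge

### The arm

A 7-joint arm with a two-finger parallel gripper is mounted at the origin on a cart in front of the work surface, level with it; the furniture and walls round the work are solid. World frame = base frame: x ahead of the robot, y to its left, z up, the work surface at z = 0. Lengths are in m, angles in degrees, forces in N, time in s.
With the tool pointing down it reaches from about 0.4 to 0.85 m from the base axis. Payload 4.4 kg.
Tool frame: the origin (TCP) lies at the very end of the fingers, on their centre line; the grasp point (between the pads) lies 19 mm behind it; z points along the fingers, y is the line along which they close (so a half turn about z gives the same grasp; the last joint's range is limited). The gripper opens to 94 mm and grips with 3 to 60 N. Pads are 16 mm wide; open, the fingers measure 119 mm over their backs; the gripper's body (75 mm by 177 mm) begins 78 mm behind the grasp point.
Start: joints at [-76.02, 36.005, 2.206, 86.941, -1.547, 57.084, -1.146], TCP at [0.198, 0.619, 0.205] pointing down, gripper open.
Joint ranges: [-175.42, 175.42], [-21.48, 121.26], [-71.46, 75.88], [10.55, 141.38], [-63.04, 243.04], [13.31, 113.54], [-168.57, 168.57]. Speed limits (degrees/s): [147.25, 147.25, 180, 180, 180, 180, 180].

### API

Orientations are given as [roll, pitch, yaw] about the fixed x, y, z axes, in that order (R = Rz(yaw) Ry(pitch) Rx(roll)).
In Python, from bench import arm gives the robot as it stands. The module is installed in compiled form; this text tells all that it offers.
- The arm moves only by the tool arm_command, never from a script. Its argument "steps" is text: rows parted by semicolons, each of 7 numbers parted by spaces: the turn, a rotation vector about the tool's x, y, z in rad, then the shift along the tool's x, y, z in mm, then the opening, from -1 (shut) to 1 (fully open). In form: ax ay az dx dy dz jaw; .... A call has exactly 8 rows; each row is the pose to reach, as a shift and turn from the pose commanded when the call began, along the tool's axes at that moment; what a row does not reach only later rows make up. A row lasts 1/10 s, in which the tool goes at most 50 mm and 8.59 degrees, less where a joint would pass 70% of its speed; a pose out of reach is approached as far as the arm can. A call with a gripper value outside its range is refused whole. The fingers move at their own pace and stop on an object; the grip force is fixed at half the most. Time passes only in rows, so rows that repeat a pose let the fingers close, or fill a call up. It gives the time, the measured TCP pose, the force, the opening and the grip force at its end, in the units of the state.
- arm.sense(): the state, without advancing time (a new reading comes with each control period).
- arm.grab_frame(name): name is "scene" or "top" or "wrist"; returns a dict with "img" (420x560x3 uint8, blue, green, red), "K" (3x3 intrinsics, pixels), "extrinsics" (4x4, takes a point from camera to world coordinates). Camera axes: x right, y down, z forward; pixel columns grow to the right and rows downward; lengths in m; the calibration is good to about 2 mm. A picture is of the moment at which its call begins. There is no depth.
- arm.sign_off(): hands the job in; it is judged then, once.
The state is a dict: "time_s": time; "joint_positions": joint angles; "dq": joint speeds; "tau": joint torques, N m; "eef_pos": TCP position; "orientation": TCP orientation; "force": force on the tool from outside, world axes, zero at the start; "ft_torque": the same for the moment, N m; "finger_gap": finger opening in m; "finger_force": force on a finger pad.
Only numpy, scipy, OpenCV 4.12 (cv2) and the standard library are available. Lean on these libraries where they do the work, as an engineer would, in place of code of your own. Each camera call takes 0.05 s, during which the arm holds its last target. There are 200 camera calls.

### The job

Measure how deep the open steel bath is in its deep half: carry the depth gauge over by its black upright handle (never by its probe), stand it flat across the bath's two short walls with the probe over the deep half, and let go of it with the probe still up and the lock lever still raised. Then take the probe by its knob and lower it gently until it touches the bottom, and after that press the lock lever fully down so that the reading is kept. Leave the gauge standing like that, and do not disturb the sample cup or the cleaner bottle.

Things in the scene. Friction and masses are not known exactly. Their poses are not given: they have to be found in the camera images.
- gauge_handle (a point): middle of the gauge's black upright handle: a fin 14 mm thick along x, 36 mm long along y, its top 62 mm above the bar's underside. This point is 42 mm above the bar's underside, 52 mm from the bar's middle towards +y. Axes of the gauge
- gauge_bar (a point): middle of the underside of the gauge's flat steel bar, 30 x 200 x 12 mm (x, y, z), z up. The loose gauge (0.4 to 0.6 kg) has a handle near the bar's +y end, a head with a vertical probe near its -y end and a lock lever between; its centre of mass lies 0 to 20 mm from the bar's middle towards the handle
- probe_knob (a point): centre of the round black knob (20 mm across, 24 mm tall) on the gauge's vertical 8 mm steel probe rod, which slides through the head 55 mm from the bar's middle towards -y. With the probe fully up it is 145 mm above the bar's underside. The head is 28 x 28 mm, its top 51 mm above the bar's underside
- probe_tip (a point): lower end of the probe rod, 139 mm below the knob's centre; with the probe fully up it is 6 mm above the bar's underside
- probe_rod (a joint): how far the probe has been slid down from its upper stop, m, 0 to 0.072; it stays where it is left (slide friction about 2 N), and several times more firmly once the lock lever is down
- lever_pad (a point): top of the black thumb pad (16 x 22 mm) near the end of the 70 mm lock lever, which is hinged in the head (51 mm from the bar's middle towards -y, 40 mm up) and points towards the handle. Raised, the pad is 81 mm above the bar's underside, 9 mm from the bar's middle towards -y; down, 44 mm above it, 8 mm from the middle towards +y
- lock_arm (a joint): angle of the lock lever, rad: 0 raised 40 degrees (probe free), 0.7 down and level (probe clamped); it stays where it is left and takes about 2 N at the pad and about 5 N near the end, where its brake grips the rod
- bath_rim (a point): middle of the mouth of the fixed open steel bath, at rim height (70 mm above the desk). Outside 112 mm (x) by 170 mm (y), walls 6 mm; the gauge's bar goes along its y and rests on the two short walls, at y = +-82 mm. From y = -10 mm up it is filled by a ledge 22 mm below the rim; its -y half is deep. Axes of the bath, z up
- deep_bottom (a point): middle of the bottom of the bath's deep half, on its surface: 44.5 mm from the bath's middle towards its -y, 100 mm (x) by 69 mm (y). It lies 46 to 60 mm below the rim, differently each time; axes of the bath
- gauge: the depth gauge with its probe and lever (origin as point gauge_bar)
- cup_mid (a point): bystander: white-lidded sample cup, 64 mm across and 69 mm tall, standing on the desk; this point is half-way up
- bottle_mid (a point): bystander: lens cleaner bottle with green cap, 42 mm across and 105 mm tall, standing behind the bath; this point is half-way up

How it is judged:
By the outcome, as a careful person would: the job done as asked, in the order asked, and still so for the second after the job is handed in, with the robot touching nothing.
It also fails if it takes over 56 s, if anything falls off the work surface, if the arm or the gripper's body presses on something with over 40 N, if the wrist force passes 120 N, or if a joint passes its speed limit or range.

## Working session

There is one attempt and no reset: what is moved stays moved. The work goes in short steps, Python scripts to look and compute and a tool call to move; the robot and the scene stay as the last step left them, time stands still between calls to the robot, and variables do not carry over. Pictures are saved under pics/ and viewed, at most 12 in all, crops included, and the job is handed in when it is done.

Besides the shell and the picture viewer there is one more tool, called as name(argument=value, ...) on one line, values as JSON. arm_command: Moves the arm, as the interface text tells. Its arguments: {"type":"object","properties":{"steps":{"type":"string"}},"required":["steps"]}

```bash
mkdir -p pics
cat > h.py <<'E'
import numpy as np, cv2, json
from bench import arm
def grab(n, f=None):
    d=arm.grab_frame(n)
    if f: cv2.imwrite('pics/'+f,d['img'])
    return d
def ray(d,u,v):
    T=np.array(d['extrinsics']);K=np.array(d['K'])
    r=T[:3,:3]@np.linalg.solve(K,[u,v,1.]); return T[:3,3],r/np.linalg.norm(r)
def onz(d,u,v,z):
    o,r=ray(d,u,v); return o+r*(z-o[2])/r[2]
def proj(d,p):
    T=np.linalg.inv(np.array(d['extrinsics'])); q=np.array(d['K'])@(T[:3,:3]@np.array(p)+T[:3,3]); return q[:2]/q[2]
E
python3 - <<'E'
from h import *
for n in ('top','scene'):
    d=grab(n,n+'1.png'); print(n,np.round(d['extrinsics'],3).tolist(),np.round(d['K'],1).tolist())
    import pickle; pickle.dump(d,open(n+'1.pkl','wb'))
print(arm.sense())
E
```

```text
top [[0.01, -0.998, 0.07, 0.511], [-1.0, -0.009, 0.017, 0.011], [-0.017, -0.07, -0.997, 0.997], [0.0, 0.0, 0.0, 1.0]] [[460.8, 0.0, 273.1], [0.0, 460.8, 207.7], [0.0, 0.0, 1.0]]
scene [[0.689, -0.527, 0.498, 0.055], [-0.725, -0.503, 0.471, -0.45], [0.002, -0.685, -0.728, 0.825], [0.0, 0.0, 0.0, 1.0]] [[416.2, 0.0, 276.6], [0.0, 416.2, 208.6], [0.0, 0.0, 1.0]]
{'time_s': 0.1, 'joint_positions': array([-76.01956972,  36.05216694,   2.20331231,  86.98734858,
        -1.54601929,  57.08399632,  -1.14634902]), 'dq': array([-0.00451092, -0.1753548 ,  0.01406888, -0.14708276,  0.07994159,
       -0.03419664,  0.0668512 ]), 'tau': array([ 2.96660808e-03, -5.50797415e+01,  1.14751540e+00, -1.87118161e+01,
       -5.21837873e-02,  1.92139903e-02,  5.39345490e-05]), 'eef_pos': array([0.19797348, 0.61851699, 0.20467897]), 'orientation': array([-1.79906200e+02,  1.95515625e-03,  1.62249192e+02]), 'force': array([ 0.77551486,  0.50503672, -0.40771182]), 'ft_torque': array([-0.00831829, -0.00310152, -0.02677551]), 'finger_force': 0.0, 'finger_gap': 0.09381922385775285}
```

View pics/top1.png

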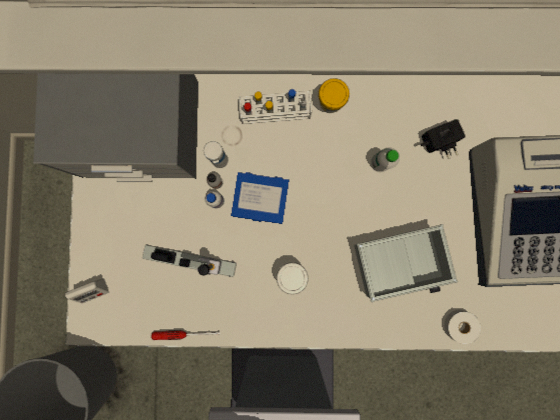

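View pics/scene1.png

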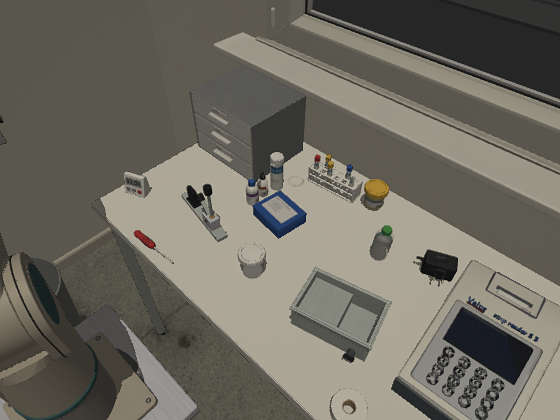

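The top view shows the gauge at about (190,262), with its handle at (160,255) and knob at (204,269). The bath is at about (405,263), its ledge on the left (+y) and its deep half on the right. I'll zoom in on both.

Run:
```python
import pickle,cv2,numpy as np
d=pickle.load(open('top1.pkl','rb'))['img']
a=cv2.resize(d[235:290,130:250],None,fx=6,fy=6,interpolation=cv2.INTER_CUBIC)
b=cv2.resize(d[215:310,340:470],None,fx=2.7,fy=2.7,interpolation=cv2.INTER_CUBIC)
o=np.zeros((a.shape[0]+b.shape[0],max(a.shape[1],b.shape[1]),3),np.uint8)
o[:a.shape[0],:a.shape[1]]=a;o[a.shape[0]:,:b.shape[1]]=b
cv2.imwrite('pics/z.png',o);print(o.shape,a.shape)
```

```text
(586, 720, 3) (330, 720, 3)
```

View pics/z.png

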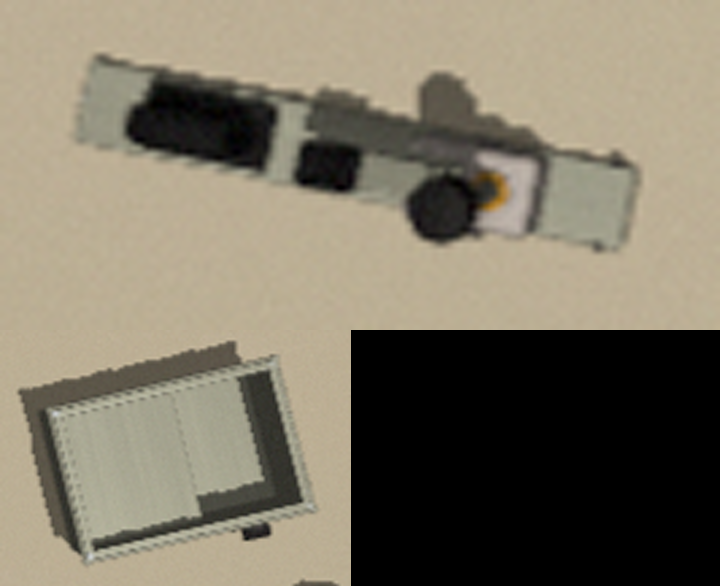

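The zoom gives four bar-top corners at (97,58), (635,165), (615,247) and (80,142). The bath rim's outer corners are at (50,410), (278,357), (315,508) and (88,562).

Run:
```python
from h import *; import pickle
d=pickle.load(open('top1.pkl','rb')); s=pickle.load(open('scene1.pkl','rb'))
def U(p,s,x0,y0): return (p[0]+.5)/s-.5+x0,(p[1]+.5)/s-.5+y0
for nm,pts,sc,x0,y0,z in (('bar',[(97,58),(635,165),(615,247),(80,142)],6,130,235,.012),('bath',[(50,80),(278,27),(315,178),(88,232)],2.7,340,215,.07)):
    P=np.array([onz(d,*U(p,sc,x0,y0),z) for p in pts]); 
    print(nm,np.round(P,4).tolist(),'c',P.mean(0).round(4),'sides',[np.linalg.norm(P[i]-P[(i+1)%4]).round(4) for i in range(4)])
    y=P[0]+P[3]-P[1]-P[2]; c=P.mean(0); print('yaw',np.degrees(np.arctan2(-y[0],y[1])))
    print('scene px', [proj(s,p).round(0).tolist() for p in P])
    if nm=='bar':
        y/=np.linalg.norm(y); print('handle top px', proj(d,c+.052*y+[0,0,.05]),'knob',proj(d,c-.055*y+[0,0,.133]), proj(s,c-.055*y+[0,0,.133]))
```

```text
bar [[0.4989, 0.2997, 0.012], [0.463, 0.1069, 0.012], [0.434, 0.1135, 0.012], [0.469, 0.3049, 0.012]] c [0.4662 0.2062 0.012 ] sides [np.float64(0.1961), np.float64(0.0297), np.float64(0.1945), np.float64(0.0303)]
yaw -10.446002719246582
scene px [[191.0, 190.0], [228.0, 233.0], [217.0, 238.0], [181.0, 194.0]]
handle top px [158.97560915 256.17261567] knob [203.72050799 268.94368944] [207.89511375 188.22647482]
bath [[0.5037, -0.1441, 0.07], [0.5446, -0.3125, 0.07], [0.434, -0.3378, 0.07], [0.3928, -0.1715, 0.07]] c [ 0.4688 -0.2415  0.07  ] sides [np.float64(0.1733), np.float64(0.1134), np.float64(0.1712), np.float64(0.1143)]
yaw 13.769997946127377
scene px [[315.0, 266.0], [391.0, 301.0], [370.0, 346.0], [291.0, 306.0]]
```

```bash
cat >> h.py <<'E'
def w(a): return (a+180)%360-180
def rel(c,t):
    "c,t=(x,y,z,yaw) tool down -> az rad, dx,dy,dz mm from commanded c"
    s=np.radians(c[3]);D=(np.array(t[:3])-np.array(c[:3]))*1000
    return [round(-np.radians(w(t[3]-c[3])),3)]+[round(float(v),1) for v in (D[0]*np.cos(s)+D[1]*np.sin(s),D[0]*np.sin(s)-D[1]*np.cos(s),-D[2])]
E
python3 -c "
from h import *
c=(.198,.619,.205,162.25)
print(rel(c,(.4742,.2495,.205,79.55)))"
```

```text
[np.float64(1.443), -375.7, -267.7, -0.0]
```

arm_command(steps="0 0 0.1 -24 -17 0 1; 0 0 0.2 -48 -34 0 1; 0 0 0.3 -72 -51 0 1; 0 0 0.4 -100 -71 0 1; 0 0 0.5 -130 -93 0 1; 0 0 0.6 -160 -114 0 1; 0 0 0.7 -180 -128 0 1; 0 0 0.75 -190 -135 0 1")

```text
time_s: 0.9
eef_pos: [0.3396, 0.4301, 0.2054]
orientation: [-180.0, 0.1, 118.9]
force: [-0.0, 0.9, 0.6]
finger_gap: 0.0938
finger_force: 0.0
```

Run:
```python
from h import *
s=arm.sense();p=s['eef_pos'];print(p,s['orientation'],s['joint_positions'].round(1))
print(rel((*p,s['orientation'][2]),(.4742,.2495,.205,79.55)))
```

```text
[0.33958628 0.43010225 0.20538013] [-1.79981637e+02  7.60806647e-02  1.18921692e+02] [-64.4  28.2  14.5 103.7  -8.9  49.3 -16.9]
[np.float64(0.687), -223.2, 30.5, 0.4]
```

arm_command(steps="0 0 0.1 -35 4 0 1; 0 0 0.2 -70 9 0 1; 0 0 0.3 -105 14 0 1; 0 0 0.4 -140 18 0 1; 0 0 0.5 -175 23 0 1; 0 0 0.6 -205 27 0 1; 0 0 0.693 -226.3 29.5 0 1; 0 0 0.693 -226.3 29.5 0 1")

```text
time_s: 1.7
eef_pos: [0.476, 0.2473, 0.2054]
orientation: [179.9, 0.1, 79.3]
force: [0.1, 0.1, -0.2]
finger_gap: 0.0937
finger_force: 0.0
```

Run:
```python
from h import *; import pickle
d=grab('wrist','w1.png'); pickle.dump(d,open('w1.pkl','wb'))
s=arm.sense();print(s['eef_pos'],s['orientation'])
c=np.array([.4662,.2062,0]);y=np.array([.1813,.9834,0]);x=np.array([.9834,-.1813,0])
for n,p in (('ht',c+.052*y+[0,0,.062]),('c1',c+.1*y+.015*x+[0,0,.012]),('c2',c+.1*y-.015*x+[0,0,.012]),('knob',c-.055*y+[0,0,.157])): print(n,proj(d,p).round(1))
```

```text
[0.47460367 0.24947109 0.20524746] [-1.79990755e+02  9.17487965e-03  7.95789601e+01]
ht [273.4 183.7]
c1 [288.8 125.1]
c2 [258.2 125.2]
knob [273.3 357.6]
```

View pics/w1.png

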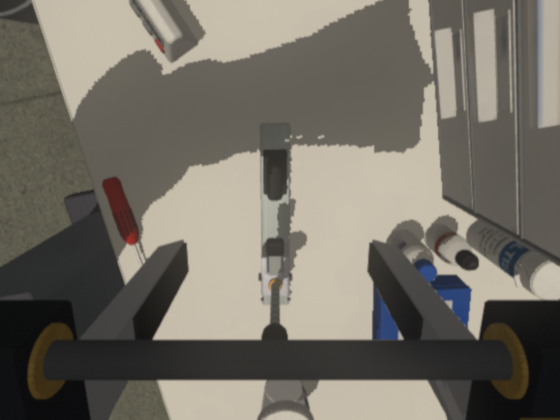

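The wrist view shows the bar's end corners at (261,124) and (290,124) and the handle at about (275,180). That is within 2 px of the prediction, so I need about +1.5 mm in tool y. Descending.

arm_command(steps="0 0 0 0 1.5 30 1; 0 0 0 0 1.5 65 1; 0 0 0 0 1.5 100 1; 0 0 0 0 1.5 130 1; 0 0 0 0 1.5 155 1; 0 0 0 0 1.5 170 1; 0 0 0 0 1.5 178 1; 0 0 0 0 1.5 182 1")

```text
time_s: 2.55
eef_pos: [0.4747, 0.2508, 0.0227]
orientation: [-179.9, -0.0, 79.7]
force: [0.1, -0.8, 0.5]
finger_gap: 0.0938
finger_force: 0.0
```

arm_command(steps="0 0 0 0 0 0 -0.3; 0 0 0 0 0 0 -0.6; 0 0 0 0 0 0 -1; 0 0 0 0 0 0 -1; 0 0 0 0 0 0 -1; 0 0 0 0 0 0 -1; 0 0 0 0 0 0 -1; 0 0 0 0 0 0 -1")

```text
time_s: 3.35
eef_pos: [0.4758, 0.2494, 0.0235]
orientation: [-180.0, -0.0, 79.6]
force: [0.5, 0.1, -0.1]
finger_gap: 0.0333
finger_force: 0.0
```

Fingers are still closing; hold, then lift gently.

arm_command(steps="0 0 0 0 0 0 -1; 0 0 0 0 0 0 -1; 0 0 0 0 0 0 -1; 0 0 0 0 0 0 -1; 0 0 0 0 0 0 -1; 0 0 0 0 0 0 -1; 0 0 0 0 0 0 -1; 0 0 0 0 0 0 -1")

```text
time_s: 4.15
eef_pos: [0.4742, 0.2495, 0.0233]
orientation: [-179.8, 0.0, 79.6]
force: [-5.1, 0.6, 3.0]
finger_gap: 0.0138
finger_force: 30.0
```

arm_command(steps="0 0 0 0 0 -2 -1; 0 0 0 0 0 -8 -1; 0 0 0 0 0 -18 -1; 0 0 0 0 0 -30 -1; 0 0 0 0 0 -42 -1; 0 0 0 0 0 -52 -1; 0 0 0 0 0 -58 -1; 0 0 0 0 0 -60 -1")

```text
time_s: 4.95
eef_pos: [0.4762, 0.2497, 0.0845]
orientation: [179.9, -0.1, 79.6]
force: [0.7, -0.0, -5.0]
finger_gap: 0.0136
finger_force: 30.0
```

Run:
```python
from h import *; import pickle
for n in ('scene','wrist'):
    d=grab(n,n[0]+'2.png'); pickle.dump(d,open(n[0]+'2.pkl','wb'))
s=arm.sense();print(s['eef_pos'],s['orientation'],s['force'],s['finger_gap'],s['ft_torque'])
a=cv2.imread('pics/s2.png')[120:260,130:280]; b=cv2.imread('pics/w2.png')
o=np.zeros((420,800,3),np.uint8);o[:,:450]=cv2.resize(a,(450,420),interpolation=2);o[:,450:]=b[:,100:450];cv2.imwrite('pics/m2.png',o)
```

```text
[0.47581505 0.24948484 0.08375934] [ 1.79986985e+02 -2.09731059e-02  7.95795883e+01] [-0.110164    0.81940936 -4.81623926] 0.013856582474404298 [0.16913188 0.02623812 0.01170825]
```

View pics/m2.png

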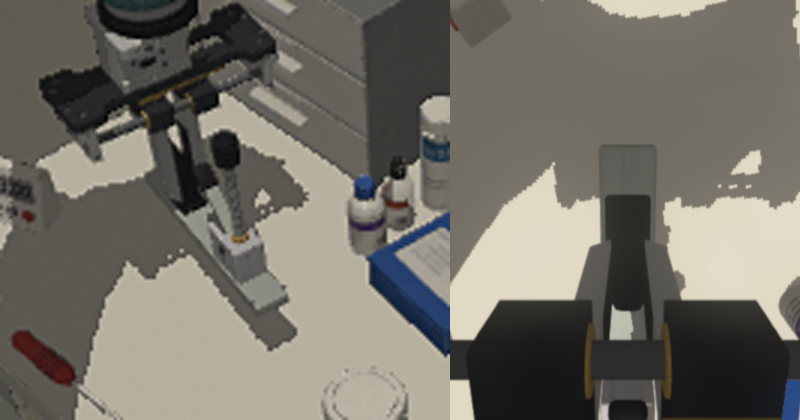

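The picture shows the gauge gripped by its handle and clear of the desk. The bar's +y end corners are at wrist (250,145) and (307,145). Its -y end corners are at scene (226,219) and (218,223). Next is a sag check.

Run:
```python
from h import *; import pickle
d=pickle.load(open('w2.pkl','rb'));s=pickle.load(open('s2.pkl','rb'))
y=np.array([.1813,.9834,0]);x=np.array([.9834,-.1813,0]);T=np.array([.4758,.2495,.0838])
for th in (0,3,6):
  a=np.radians(th); yy=y*np.cos(a)+np.array([0,0,np.sin(a)]); zz=np.array([0,0,np.cos(a)])-y*np.sin(a)
  c=T+[0,0,.019]-.044*yy-.042*zz
  print(th,[proj(d,c+.1*yy+k*x+.012*zz).round(1) for k in(-.015,.015)],[proj(s,c-.1*yy+k*x+.012*zz).round(1) for k in(.015,-.015)], proj(s,c-.055*yy+.145*zz).round(1))
```

```text
0 [array([245.6, 149.7]), array([304.2, 149.7])] [array([226.5, 217.2]), array([215.8, 222.6])] [205.3 168.4]
3 [array([245. , 147.4]), array([304.6, 147.4])] [array([226.4, 218.8]), array([215.7, 224.2])] [206.7 171.4]
6 [array([244.5, 145.4]), array([305.1, 145.4])] [array([226.2, 220.3]), array([215.6, 225.7])] [208.1 174.5]
```

```bash
python3 -c "
from h import *
c=(.4757,.2492,.083,79.55)
print(rel(c,(.4757,.02,.143,91.7)))
print(rel((.4757,.02,.143,91.7),(.4574,-.1949,.143,103.77)))"
```

```text
[np.float64(-0.212), -225.4, 41.6, -60.0]
[np.float64(-0.211), -214.3, -24.7, -0.0]
```

arm_command(steps="0 0 -0.01 -5 1 -12 -1; 0 0 -0.03 -20 4 -30 -1; 0 0 -0.06 -45 8 -48 -1; 0 0 -0.09 -80 15 -60 -1; 0 0 -0.12 -118 22 -60 -1; 0 0 -0.15 -155 28.6 -60 -1; 0 0 -0.18 -191 35.2 -60 -1; 0 0 -0.212 -225.4 41.6 -60 -1")

```text
time_s: 5.85
eef_pos: [0.4753, 0.0178, 0.1439]
orientation: [-180.0, 0.0, 91.8]
force: [1.4, -0.4, -5.1]
finger_gap: 0.014
finger_force: 30.0
```

arm_command(steps="0 0 -0.03 -35 -4 0 -1; 0 0 -0.06 -70 -8 0 -1; 0 0 -0.09 -105 -12 0 -1; 0 0 -0.12 -138 -16 0 -1; 0 0 -0.15 -168 -19.4 0 -1; 0 0 -0.18 -192 -22 0 -1; 0 0 -0.2 -208 -24 0 -1; 0 0 -0.211 -214.3 -24.7 0 -1")

```text
time_s: 6.65
eef_pos: [0.4564, -0.1975, 0.1437]
orientation: [-179.9, 0.1, 103.6]
force: [0.1, 0.0, -4.6]
finger_gap: 0.0138
finger_force: 30.0
```

Run:
```python
from h import *; import pickle
o=np.zeros((560,800,3),np.uint8)
for i,n in enumerate(('top','wrist')):
    d=grab(n); pickle.dump(d,open(n[0]+'3.pkl','wb'))
    if n=='top': o[:,:400]=cv2.resize(d['img'][195:335,340:440],(400,560),interpolation=2)
    else: o[:420,400:]=d['img'][:,60:460]
s=arm.sense();print(s['eef_pos'],s['orientation'],s['force'],s['finger_gap'])
cv2.imwrite('pics/m3.png',o)
```

```text
[ 0.45698072 -0.19572158  0.14359481] [-1.79966088e+02 -6.54142327e-04  1.03693346e+02] [ 0.46048846 -0.13861975 -4.79187567] 0.013406737527061065
```

View pics/m3.png

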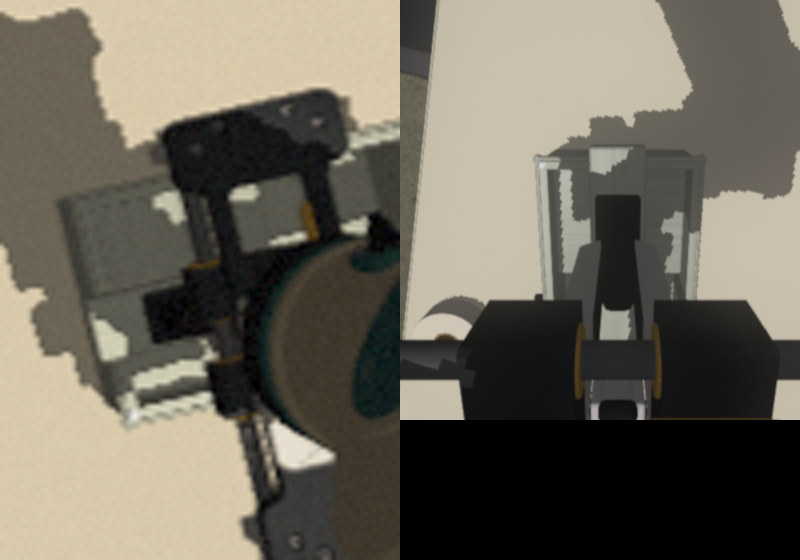

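The bath's +y rim corners are at wrist (197,156) and (365,156), and the bar end is at u≈278. Bar and bath are aligned; next is a check along y.

Run:
```python
from h import *; import pickle
d=pickle.load(open('w3.pkl','rb'))
y=np.array([-.238,.971,0]);x=np.array([.971,.238,0]);c=np.array([.4688,-.2415,.07])
for u,v,z in ((197,156,.07),(365,156,.07),(250,147,.135),(306,147,.135)):
    p=onz(d,u,v,z)-c; print(round(p@x,4),round(p@y,4))
```

```text
-0.0544 0.0891
0.0602 0.0889
-0.0133 0.1026
0.0149 0.1026
```

arm_command(steps="0 0 0 1 1 8 -1; 0 0 0 2 2 18 -1; 0 0 0 2 2 28 -1; 0 0 0 2 2 34 -1; 0 0 0 2 2 38 -1; 0 0 0 2 2 41 -1; 0 0 0 2 2 43 -1; 0 0 0 2 2 44 -1")

```text
time_s: 7.55
eef_pos: [0.4592, -0.1925, 0.0994]
orientation: [180.0, 0.0, 103.8]
force: [-0.4, -0.1, -4.9]
finger_gap: 0.0137
finger_force: 30.0
```

arm_command(steps="0 0 0 0 0 0.5 -1; 0 0 0 0 0 1 -1; 0 0 0 0 0 1.5 -1; 0 0 0 0 0 2 -1; 0 0 0 0 0 2.5 -1; 0 0 0 0 0 3 -1; 0 0 0 0 0 3.5 -1; 0 0 0 0 0 4 -1")

```text
time_s: 8.35
eef_pos: [0.4591, -0.1924, 0.0954]
orientation: [-180.0, -0.0, 103.8]
force: [0.5, 0.2, -4.7]
finger_gap: 0.0137
finger_force: 30.0
```

arm_command(steps="0 0 0 0 0 0.4 -1; 0 0 0 0 0 0.8 -1; 0 0 0 0 0 1.2 -1; 0 0 0 0 0 1.6 -1; 0 0 0 0 0 2 -1; 0 0 0 0 0 2.3 -1; 0 0 0 0 0 2.6 -1; 0 0 0 0 0 2.6 -1")

```text
time_s: 9.15
eef_pos: [0.4592, -0.1923, 0.0932]
orientation: [180.0, -0.0, 103.8]
force: [-0.5, 1.5, 1.8]
finger_gap: 0.0136
finger_force: 30.0
```

Contact: the bar's weight is on the rim. Releasing, then rising.

arm_command(steps="0 0 0 0 0 0 -0.6; 0 0 0 0 0 0 -0.4; 0 0 0 0 0 0 0; 0 0 0 0 0 0 0; 0 0 0 0 0 0 0; 0 0 0 0 0 0 0; 0 0 0 0 0 0 0; 0 0 0 0 0 0 0")

```text
time_s: 9.95
eef_pos: [0.4591, -0.1924, 0.0929]
orientation: [180.0, -0.0, 103.8]
force: [0.4, -0.0, 0.0]
finger_gap: 0.047
finger_force: 0.0
```

arm_command(steps="0 0 0 0 0 -10 0; 0 0 0 0 0 -25 0; 0 0 0 0 0 -45 0; 0 0 0 0 0 -65 0; 0 0 0 0 0 -90 0; 0 0 0 0 0 -115 0; 0 0 0 0 0 -135 0; 0 0 0 0 0 -145 0")

```text
time_s: 10.75
eef_pos: [0.4599, -0.1928, 0.2402]
orientation: [179.8, 0.1, 103.8]
force: [0.3, 0.1, -0.9]
finger_gap: 0.0474
finger_force: 0.0
```

arm_command(steps="0 0 0 15 0 -5 0; 0 0 0 30 0 -15 0; 0 0 0 50 0 -30 0; 0 0 0 70 0 -35 0; 0 0 0 90 0 -35 0; 0 0 0 100 0 -35 0; 0 0 0 110 0 -35 0; 0 0 0 110 0 -35 0")

```text
time_s: 11.55
eef_pos: [0.4325, -0.0847, 0.2727]
orientation: [-180.0, -0.0, 103.9]
force: [-0.5, 0.1, 0.5]
finger_gap: 0.0469
finger_force: 0.0
```

Run:
```python
from h import *; import pickle
o=np.zeros((600,800,3),np.uint8)
for i,n in enumerate(('top','scene')):
    d=grab(n); pickle.dump(d,open(n[0]+'4.pkl','wb'))
    if n=='top': o[:,:450]=cv2.resize(d['img'][200:320,370:460],(450,600),interpolation=2)
    else: o[:525,450:]=cv2.resize(d['img'][210:360,280:380],(350,525),interpolation=2)
s=arm.sense();print(s['eef_pos'],s['orientation'],s['force'],s['finger_gap'])
cv2.imwrite('pics/m4.png',o)
```

```text
[ 0.43292431 -0.08613043  0.27275878] [-1.79983988e+02  2.40386572e-02  1.03785815e+02] [-0.29801769 -0.6839335   0.65151532] 0.046993265662874914
```

View pics/m4.png

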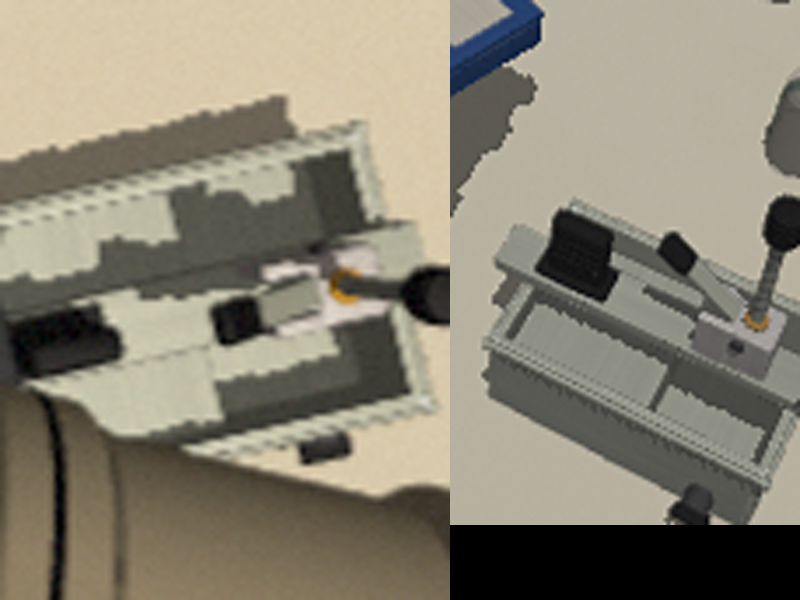

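The gauge stands flat across the bath. The knob is at top (456,259) and scene (376,273), and the raised pad at top (417,264).

Run:
```python
from h import *; import pickle
t=pickle.load(open('t4.pkl','rb'));s=pickle.load(open('s4.pkl','rb'))
a,b=onz(t,456.1,258.7,.215),onz(s,375.7,273.4,.215)
print(a,b)
o1,r1=ray(t,456.1,258.7);o2,r2=ray(s,375.7,273.4)
k=np.linalg.lstsq(np.c_[r1,-r2],o2-o1,rcond=None)[0];print(o1+r1*k[0],o2+r2*k[1])
print('lever pad',onz(t,370+235/5,200+320/5,.151))
c=(.4591-.238*.110,-.1924+.971*.110,.2728,103.77)
print(c)
```

```text
[ 0.48244622 -0.28343275  0.215     ] [ 0.47918352 -0.28897473  0.215     ]
[ 0.4822061  -0.28592975  0.2083671 ] [ 0.48345359 -0.28735521  0.20885856]
lever pad [ 0.46980751 -0.23683337  0.151     ]
(0.43292, -0.08558999999999999, 0.2728, 103.77)
```

```bash
python3 -c "
from h import *
print(rel((.43292,-.08559,.2728,103.77),(.482,-.287,.2728,103.77)))"
```

```text
[np.float64(-0.0), -207.3, -0.3, -0.0]
```

arm_command(steps="0 0 0 -20 0 0 0; 0 0 0 -55 0 0 0; 0 0 0 -90 0 0 0; 0 0 0 -125 0 0 0; 0 0 0 -160 0 0 0; 0 0 0 -190 0 0 0; 0 0 0 -207 0 0 0; 0 0 0 -207 0 0 0")

```text
time_s: 12.45
eef_pos: [0.4816, -0.2905, 0.2723]
orientation: [-179.9, 0.1, 103.5]
force: [-0.3, 0.2, 0.1]
finger_gap: 0.047
finger_force: 0.0
```

Run:
```python
from h import *; import pickle
d=grab('wrist','w5.png');s=arm.sense();print(s['eef_pos'],s['orientation'],s['finger_gap'])
print(proj(d,(.482,-.287,.227)),proj(d,(.4591,-.1924,.132)),proj(d,(.4698,-.2368,.151)))
```

```text
[ 0.48156342 -0.28813138  0.27224847] [-1.79930035e+02 -4.92006254e-03  1.03625717e+02] 0.04713808555702701
[276.75348712 224.89694076] [276.77296711  74.14221557] [276.78194921 133.00869919]
```

View pics/w5.png

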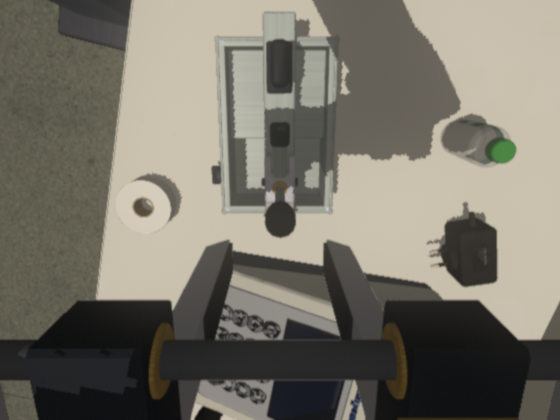

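The wrist view shows the knob top at (280,220), midway between the fingertips (232 and 325) and about 2 mm towards +y. Descending with a +1.5 mm x shift.

arm_command(steps="0 0 0 1.5 0.5 10 0; 0 0 0 1.5 0.5 25 0; 0 0 0 1.5 0.5 40 0; 0 0 0 1.5 0.5 54 0; 0 0 0 1.5 0.5 64 0; 0 0 0 1.5 0.5 70 0; 0 0 0 1.5 0.5 72 0; 0 0 0 1.5 0.5 72 0")

```text
time_s: 13.3
eef_pos: [0.4825, -0.2848, 0.2009]
orientation: [180.0, -0.0, 103.8]
force: [-0.0, -0.4, 0.4]
finger_gap: 0.0471
finger_force: 0.0
```

arm_command(steps="0 0 0 0 0 0 -1; 0 0 0 0 0 0 -1; 0 0 0 0 0 0 -1; 0 0 0 0 0 0 -1; 0 0 0 0 0 0 -1; 0 0 0 0 0 0 -1; 0 0 0 0 0 0 -1; 0 0 0 0 0 0 -1")

```text
time_s: 14.1
eef_pos: [0.4823, -0.2852, 0.2009]
orientation: [-180.0, 0.0, 103.8]
force: [-0.7, -0.5, 1.3]
finger_gap: 0.0195
finger_force: 30.0
```

arm_command(steps="0 0 0 0 0 2 -1; 0 0 0 0 0 5 -1; 0 0 0 0 0 9 -1; 0 0 0 0 0 13 -1; 0 0 0 0 0 17 -1; 0 0 0 0 0 21 -1; 0 0 0 0 0 24 -1; 0 0 0 0 0 26 -1")

```text
time_s: 14.9
eef_pos: [0.4823, -0.2851, 0.1745]
orientation: [-180.0, 0.0, 103.8]
force: [-0.8, -1.1, 1.5]
finger_gap: 0.0189
finger_force: 30.0
```

arm_command(steps="0 0 0 0 0 3 -1; 0 0 0 0 0 6 -1; 0 0 0 0 0 9 -1; 0 0 0 0 0 12 -1; 0 0 0 0 0 15 -1; 0 0 0 0 0 18 -1; 0 0 0 0 0 20 -1; 0 0 0 0 0 21 -1")

```text
time_s: 15.7
eef_pos: [0.4823, -0.2851, 0.1536]
orientation: [-180.0, -0.0, 103.8]
force: [-0.7, -0.8, 1.2]
finger_gap: 0.0193
finger_force: 30.0
```

arm_command(steps="0 0 0 0 0 0.4 -1; 0 0 0 0 0 0.8 -1; 0 0 0 0 0 1.2 -1; 0 0 0 0 0 1.6 -1; 0 0 0 0 0 2 -1; 0 0 0 0 0 2.4 -1; 0 0 0 0 0 2.8 -1; 0 0 0 0 0 3.2 -1")

```text
time_s: 16.5
eef_pos: [0.4824, -0.2851, 0.1506]
orientation: [-180.0, 0.0, 103.8]
force: [-2.3, -1.3, 1.2]
finger_gap: 0.0192
finger_force: 30.0
```

arm_command(steps="0 0 0 0 0 0.3 -1; 0 0 0 0 0 0.6 -1; 0 0 0 0 0 0.9 -1; 0 0 0 0 0 1.2 -1; 0 0 0 0 0 1.5 -1; 0 0 0 0 0 1.8 -1; 0 0 0 0 0 2.1 -1; 0 0 0 0 0 2.4 -1")

```text
time_s: 17.3
eef_pos: [0.4824, -0.285, 0.1482]
orientation: [-180.0, -0.0, 103.8]
force: [-2.7, -2.6, 1.8]
finger_gap: 0.0189
finger_force: 30.0
```

arm_command(steps="0 0 0 0 0 0.3 -1; 0 0 0 0 0 0.6 -1; 0 0 0 0 0 0.9 -1; 0 0 0 0 0 1.2 -1; 0 0 0 0 0 1.5 -1; 0 0 0 0 0 1.8 -1; 0 0 0 0 0 2.1 -1; 0 0 0 0 0 2.4 -1")

```text
time_s: 18.1
eef_pos: [0.4824, -0.2851, 0.1458]
orientation: [-180.0, 0.0, 103.8]
force: [-1.0, -1.7, 0.8]
finger_gap: 0.0191
finger_force: 30.0
```

arm_command(steps="0 0 0 0 0 0.3 -1; 0 0 0 0 0 0.6 -1; 0 0 0 0 0 0.9 -1; 0 0 0 0 0 1.2 -1; 0 0 0 0 0 1.5 -1; 0 0 0 0 0 1.8 -1; 0 0 0 0 0 2.1 -1; 0 0 0 0 0 2.4 -1")

```text
time_s: 18.9
eef_pos: [0.4824, -0.285, 0.1434]
orientation: [-180.0, -0.0, 103.8]
force: [-1.2, -2.2, 2.2]
finger_gap: 0.0193
finger_force: 30.0
```

Travel is 57.4 mm so far, with only slide friction.

arm_command(steps="0 0 0 0 0 0.3 -1; 0 0 0 0 0 0.6 -1; 0 0 0 0 0 0.9 -1; 0 0 0 0 0 1.2 -1; 0 0 0 0 0 1.5 -1; 0 0 0 0 0 1.8 -1; 0 0 0 0 0 2.1 -1; 0 0 0 0 0 2.4 -1")

```text
time_s: 19.7
eef_pos: [0.4824, -0.285, 0.141]
orientation: [-180.0, -0.0, 103.8]
force: [-2.4, -1.9, 1.3]
finger_gap: 0.0192
finger_force: 30.0
```

arm_command(steps="0 0 0 0 0 0.3 -1; 0 0 0 0 0 0.6 -1; 0 0 0 0 0 0.9 -1; 0 0 0 0 0 1.2 -1; 0 0 0 0 0 1.5 -1; 0 0 0 0 0 1.8 -1; 0 0 0 0 0 2.1 -1; 0 0 0 0 0 2.4 -1")

```text
time_s: 20.5
eef_pos: [0.4829, -0.2851, 0.1403]
orientation: [179.9, 0.0, 103.8]
force: [-3.4, -0.0, 16.4]
finger_gap: 0.019
finger_force: 30.0
```

Bottom reached at about 60 mm of travel. I'll ease the load off, then release.

arm_command(steps="0 0 0 0 0 -0.4 -1; 0 0 0 0 0 -0.8 -1; 0 0 0 0 0 -1 -1; 0 0 0 0 0 -1 -1; 0 0 0 0 0 -1 -1; 0 0 0 0 0 -1 -1; 0 0 0 0 0 -1 -1; 0 0 0 0 0 -1 -1")

```text
time_s: 21.3
eef_pos: [0.4829, -0.2849, 0.1404]
orientation: [179.9, 0.0, 103.8]
force: [-2.5, -1.1, 8.2]
finger_gap: 0.0195
finger_force: 30.0
```

arm_command(steps="0 0 0 0 0 -0.3 -1; 0 0 0 0 0 -0.4 -1; 0 0 0 0 0 -0.4 -0.6; 0 0 0 0 0 -0.4 -0.4; 0 0 0 0 0 -0.4 -0.2; 0 0 0 0 0 -0.4 0; 0 0 0 0 0 -0.4 0; 0 0 0 0 0 -0.4 0")

```text
time_s: 22.1
eef_pos: [0.4824, -0.2847, 0.1399]
orientation: [-180.0, -0.0, 103.8]
force: [0.0, -0.4, 0.4]
finger_gap: 0.0469
finger_force: 0.0
```

arm_command(steps="0 0 0 0 0 -5 0; 0 0 0 0 0 -15 0; 0 0 0 0 0 -30 0; 0 0 0 0 0 -50 0; 0 0 0 0 0 -70 0; 0 0 0 0 0 -85 0; 0 0 0 0 0 -90 0; 0 0 0 0 0 -90 0")

```text
time_s: 22.9
eef_pos: [0.4828, -0.2853, 0.2311]
orientation: [179.9, 0.1, 103.8]
force: [1.1, -0.2, 0.4]
finger_gap: 0.0473
finger_force: 0.0
```

Run:
```python
from h import *; import pickle
d=grab('wrist');e=grab('scene');pickle.dump((d,e),open('p6.pkl','wb'));s=arm.sense();print(s['eef_pos'],s['orientation'],s['finger_gap'],s['force'])
o=np.zeros((420,800,3),np.uint8);o[:,:500]=d['img'][:,30:530];o[:350,500:]=cv2.resize(e['img'][200:375,260:410],(300,350),interpolation=2)
cv2.imwrite('pics/m6.png',o)
c=np.array([.4696,-.2351,.07]);y=np.array([-.238,.971,0])
for z,yy in((.079,-.055+.0),(.097,-.055),(.081,-.009),(.062,.052)): print(proj(d,c+yy*y+[0,0,z]).round(1),proj(e,c+yy*y+[0,0,z]).round(1))
```

```text
[ 0.48204426 -0.28474733  0.22966549] [-1.79966592e+02 -3.69352369e-02  1.03807145e+02] 0.046814278253773184 [ 0.22642439  0.06832122 -0.59100023]
[273.6 217.3] [370.4 292.2]
[273.4 225.1] [372. 287.]
[273.5 155.3] [347.8 281.3]
[273.5  65.1] [318.3 273.7]
```

View pics/m6.png

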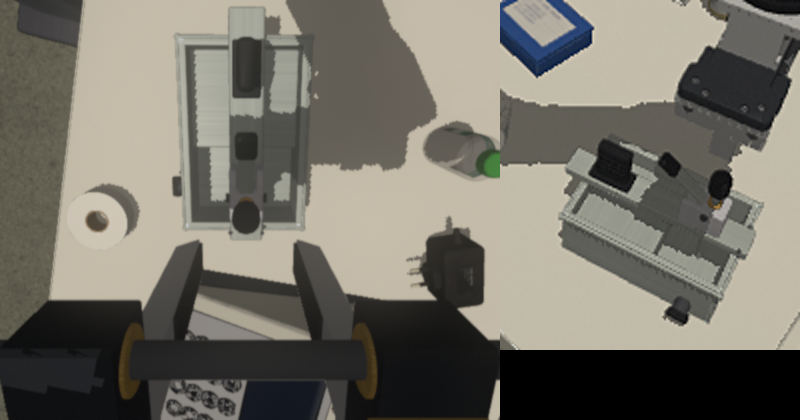

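The probe is down, with the knob just above the head at wrist (276,217) and scene (370,292). The raised pad is at wrist (276,146), the gauge is aligned, and the bottle and cup are undisturbed. I'll close the fingers and go above the pad.

arm_command(steps="0 0 0 10 0 0 -1; 0 0 0 25 0 0 -1; 0 0 0 40 0 0 -1; 0 0 0 44.5 0 0 -1; 0 0 0 44.5 0 -0 -1; 0 0 0 44.5 0 25 -1; 0 0 0 44.5 0 50 -1; 0 0 0 44.5 0 65 -1")

```text
time_s: 23.8
eef_pos: [0.4713, -0.2419, 0.1637]
orientation: [-179.9, -0.0, 103.8]
force: [-1.0, 0.8, 0.1]
finger_gap: 0.0006
finger_force: 0.0
```

Run:
```python
from h import *
e=grab('scene');s=arm.sense();print(s['eef_pos'],s['finger_gap'],s['force'])
cv2.imwrite('pics/m7.png',cv2.resize(e['img'][220:360,280:420],(600,600),interpolation=2))
```

```text
[ 0.47012309 -0.24135507  0.1619462 ] 0.000492586623112803 [-0.95674966  0.52573994 -0.61021956]
```

View pics/m7.png

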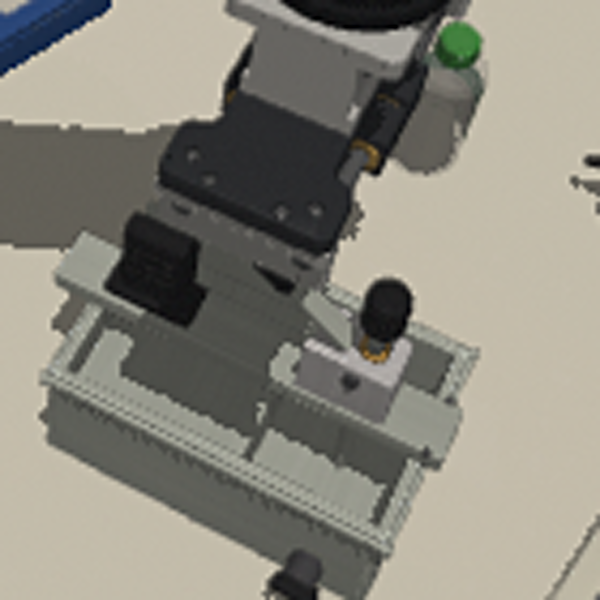

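The closed fingers are over the lever pad, and the lever shows at about (325,310), still raised. Pressing along its arc.

arm_command(steps="0 0 0 0 0 6 -1; 0 0 0 0 0 12 -1; 0 0 0 1 0 15 -1; 0 0 0 3 0 18 -1; 0 0 0 5 0 21 -1; 0 0 0 7 0 24 -1; 0 0 0 9 0 27 -1; 0 0 0 11 0 30 -1")

```text
time_s: 24.65
eef_pos: [0.4693, -0.2312, 0.1349]
orientation: [180.0, 0.0, 103.8]
force: [-0.3, -0.5, 1.8]
finger_gap: 0.0005
finger_force: 0.5
```

arm_command(steps="0 0 0 1.2 0 3 -1; 0 0 0 2.3 0 6 -1; 0 0 0 3.2 0 9 -1; 0 0 0 4 0 12 -1; 0 0 0 4.6 0 14.5 -1; 0 0 0 5.1 0 17 -1; 0 0 0 5.4 0 19 -1; 0 0 0 5.6 0 20 -1")

```text
time_s: 25.45
eef_pos: [0.4678, -0.2258, 0.1149]
orientation: [-180.0, 0.0, 103.8]
force: [-1.0, -1.5, 1.5]
finger_gap: 0.0004
finger_force: 0.7
```

arm_command(steps="0 0 0 0 0 0.3 -1; 0 0 0 0 0 0.6 -1; 0 0 0 0 0 0.9 -1; 0 0 0 0 0 1.2 -1; 0 0 0 0 0 1.5 -1; 0 0 0 0 0 1.5 -1; 0 0 0 0 0 1.5 -1; 0 0 0 0 0 1.5 -1")

```text
time_s: 26.25
eef_pos: [0.4679, -0.2257, 0.1142]
orientation: [180.0, 0.0, 103.8]
force: [-0.5, -0.3, 8.3]
finger_gap: 0.0004
finger_force: 4.0
```

arm_command(steps="0 0 0 0 0 0.4 -1; 0 0 0 0 0 0.8 -1; 0 0 0 0 0 1.2 -1; 0 0 0 0 0 1.2 -1; 0 0 0 0 0 1.2 -1; 0 0 0 0 0 1.2 -1; 0 0 0 0 0 1.2 -1; 0 0 0 0 0 1.2 -1")

```text
time_s: 27.05
eef_pos: [0.468, -0.2257, 0.1137]
orientation: [179.9, 0.0, 103.8]
force: [-2.2, 1.5, 14.7]
finger_gap: 0.0005
finger_force: 7.2
```

arm_command(steps="0 0 0 0 0 0.4 -1; 0 0 0 0 0 0.8 -1; 0 0 0 0 0 0.8 -1; 0 0 0 0 0 0.8 -1; 0 0 0 0 0 0.8 -1; 0 0 0 0 0 0.8 -1; 0 0 0 0 0 0.8 -1; 0 0 0 0 0 0.8 -1")

```text
time_s: 27.85
eef_pos: [0.468, -0.2257, 0.1134]
orientation: [179.9, 0.0, 103.8]
force: [-3.4, 1.7, 18.7]
finger_gap: 0.0007
finger_force: 9.5
```

arm_command(steps="0 0 0 0 0 -1 -1; 0 0 0 0 0 -3 -1; 0 0 0 0 0 -10 -1; 0 0 0 0 0 -30 -1; 0 0 0 0 0 -60 -1; 0 0 0 0 0 -95 -1; 0 0 0 0 0 -125 -1; 0 0 0 0 0 -140 -1")

```text
time_s: 28.65
eef_pos: [0.4686, -0.2259, 0.2541]
orientation: [179.9, 0.1, 103.8]
force: [-0.5, 0.4, -0.2]
finger_gap: 0.0005
finger_force: 0.0
```

arm_command(steps="0 0 0 20 0 0 -1; 0 0 0 50 0 -10 -1; 0 0 0 90 0 -20 -1; 0 0 0 130 0 -20 -1; 0 0 0 165 0 -20 -1; 0 0 0 190 0 -20 -1; 0 0 0 200 0 -20 -1; 0 0 0 200 0 -20 -1")

```text
time_s: 29.45
eef_pos: [0.4198, -0.0305, 0.2716]
orientation: [-180.0, -0.0, 104.0]
force: [-0.4, 0.3, -0.1]
finger_gap: 0.0007
finger_force: 0.0
```

Run:
```python
from h import *
o=np.zeros((600,800,3),np.uint8)
e=grab('scene');d=grab('top');s=arm.sense();print(s['eef_pos'],s['force'],s['time_s'])
o[:,:450]=cv2.resize(e['img'][220:380,280:400],(450,600),interpolation=2)
o[:600,450:]=cv2.resize(d['img'][140:320,355:460],(350,600),interpolation=2)
cv2.imwrite('pics/m8.png',o)
```

```text
[ 0.42036938 -0.0325739   0.27162411] [-0.26418586  0.33658679 -0.01840006] 29.55
```

View pics/m8.png

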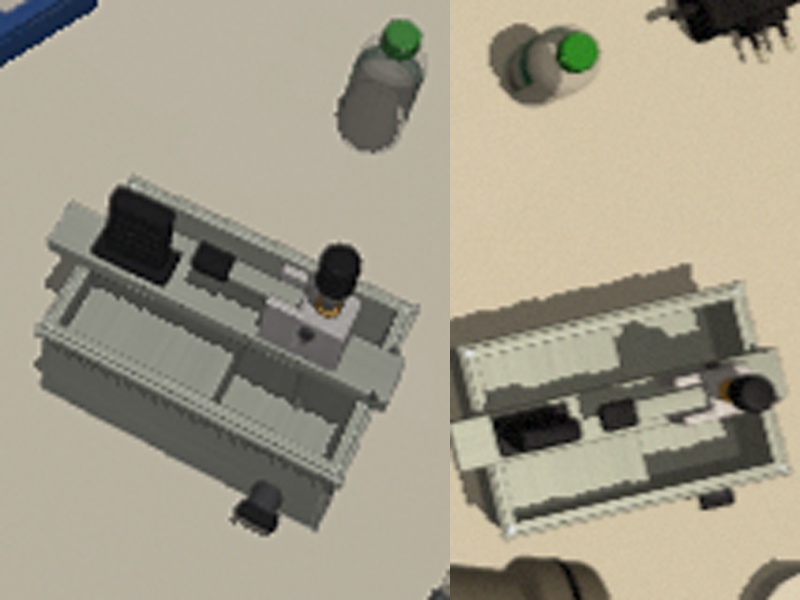

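The lever is down and level (pad at scene crop (213,262)), the probe is down with its knob at (338,270), the gauge is flat across the bath and the bottle is untouched. Handing in.

```bash
python3 -c "
from bench import arm
print(arm.sign_off())"
```

```text
the job is handed in; nothing more can be done
None
```

I handed the job in at about 29.6 s: the gauge stands flat across the bath with its probe lowered about 60 mm to the deep bottom (roughly 54 mm below the rim), the lock lever pressed down, and the cup and bottle not touched. The first contact peaked at about 16 N at the wrist before I eased it off.

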